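# Open the hidden drawer of the painted keepsake chest

### The job

Open the hidden drawer of the painted chest so that its lining can air: one of the six wooden squares inlaid flush in the chest's top is the push plate of its concealed catch, looking like the others but giving under the finger. Feel across the squares with a fingertip, press the one that sinks so that the drawer springs out of the front, and let the square come up again. Then hook a fingertip behind the drawer's front and draw it out to about three quarters of its travel, without gripping it, wrenching it against its end stop or disturbing the things around.

Things in the scene. Friction and masses are not known exactly. Their poses are not given: they have to be found in the camera images.
- chest: low keepsake chest painted dull blue-green, 200 mm deep (x), 330 mm wide (y), 115 mm high, fixed on the table; origin at the centre of its underside; -x of its frame is its front, towards the robot, z up. In its flat top (z = 0.115 of its frame) six equal wooden squares are inlaid flush in a row near the front edge.
- square_row (a point): middle of the row of squares, on the chest's flat top (x = -0.055, y = 0, z = 0.115 of the chest's frame), axes as the chest's. Squares 44 x 44 mm, centres at y = -0.120, -0.072, -0.024, 0.024, 0.072, 0.120 of this frame, x = z = 0. Five are rigid; one, any of the six, is the catch's push plate, flush, same look. The fingertip must be wholly inside it to sink it.
- catch (a joint): how far the concealed push plate is pressed down, in m: 0 flush, 0.006 bottom stop. Sprung: it gives from about 2.5 N, reaches the bottom at about 4.5 N, lets the drawer go when about 4 mm down, and rises again when released.
- drawer (a joint): how far the hidden drawer is out (towards -x of the chest's frame), in m: 0 shut and caught, 0.14 end stop. Once let go by the catch, a spring pushes it out to 0.055 or a little more; from there it slides with about 1 N of friction and stays where it is left.
- drawer_edge (a point): middle of the top edge of the hidden drawer's front, axes as the chest's. The front is painted as the chest, no handle, 14 mm thick (x), 292 mm wide, 69 mm high; its top edge is 21 mm below the chest's top (this point: shut, 7 mm behind the front plane). Behind it is an open tray, 268 mm wide inside, floor 62 mm below that edge; sprung out, 41 mm or more of the tray lies open before the chest.
- turned_knob: turned wooden knob with a teal top, 48 mm across, 54 mm high, standing on the table; origin at the centre of its underside; bystander
- varnish_jar: jar with black lid, 62 mm across, 68 mm high, standing on the table; origin at the centre of its underside; bystander
- sample_pot_c: small closed paint sample pot, white with a teal band, 53 mm across, 58 mm high, standing on the rear half of the chest's top; origin at the centre of its underside; bystander

How it is judged:
By the outcome, as a careful person would: the job done as asked, in the order asked, and still so for the second after the job is handed in, with the robot touching nothing.
It also fails if it takes over 48 s, if anything falls off the work surface, if the arm or the gripper's body presses on something with over 40 N, if the wrist force passes 120 N, or if a joint passes its speed limit or range.

### The arm

A 6-joint arm with a two-finger parallel gripper is mounted at the origin on a cart in front of the work surface, level with it; the furniture and walls round the work are solid. World frame = base frame: x ahead of the robot, y to its left, z up, the work surface at z = 0. Lengths are in mm, angles in rad, forces in N, time in s.
With the tool pointing down it reaches from about 400 to 925 mm from the base axis. Payload 12.5 kg.
Tool frame: the origin (TCP) lies at the very end of the fingers, on their centre line; the grasp point (between the pads) lies 19 mm behind it; z points along the fingers, y is the line along which they close (so a half turn about z gives the same grasp; the last joint's range is limited). The gripper opens to 95 mm and grips with 3 to 60 N. Pads are 20 mm wide; open, the fingers measure 119 mm over their backs; the gripper's body (75 mm by 180 mm) begins 59 mm behind the grasp point.
Start: joints at [1.12, 0.491, 1.559, -0, 1.092, -0.106], TCP at [211.239, 588.239, 214.661] pointing down, gripper open.
Joint ranges: [-3.1, 3.1], [-0.84, 2.19], [0.05, 2.79], [-1.13, 4.28], [0.06, 2.93], [-2.69, 2.69]. Speed limits (rad/s): [2.22, 2.22, 2.79, 3.14, 3.14, 3.14].

### API

Orientations are given as [roll, pitch, yaw] about the fixed x, y, z axes, in that order (R = Rz(yaw) Ry(pitch) Rx(roll)).
In Python, from cell import state, imaging, env, spot_in, mark_of gives the robot as it stands. The module is installed in compiled form; this text tells all that it offers.
- The arm moves only by the tool step_arm, never from a script. Its argument "increments" is a list of rows, each an object with "slide": the shift along the tool's x, y, z in m, a list of three; "roll": the turn about the tool's z in rad. A call has 1 to 5 rows; each row is the pose to reach, as a shift and turn from the pose commanded when the call began, along the tool's axes at that moment; what a row does not reach only later rows make up. A row lasts 1/8 s, in which the tool goes at most 62.5 mm and 10.7 degrees, less where a joint would pass 70% of its speed; a pose out of reach is approached as far as the arm can. A call with a gripper value outside its range is refused whole. "fingers" is the opening, from 0 (shut) to 1 (fully open), set as the call begins (left out, the last holds). The fingers move at their own pace and stop on an object; the grip force is fixed at half the most. Time passes only in rows, so rows that repeat a pose let the fingers close. It gives the time, the measured TCP pose, the force, the opening and the grip force at its end, in the units of the state.
- state(): the state, without advancing time (a new reading comes with each control period).
- imaging.read_camera(name): name is "scene" or "top" or "wrist"; returns a dict with "color" (420x560x3 uint8, red, green, blue), "z_map" (420x560 float32, mm along the optical axis (not along the pixel's ray), 0 where there is no reading), "intrinsics" (3x3 intrinsics, pixels), "camera_from_world" (4x4, takes a point from world to camera coordinates). Camera axes: x right, y up, looking along -z (the intrinsics and any distortion apply to the point x, -y, -z); pixel columns grow to the right and rows downward; lengths in mm; the calibration is good to about 2 mm. A picture is of the moment at which its call begins.
- env.job_done(): hands the job in; it is judged then, once.
Trained networks look in the newest picture that a camera, given by its name, has taken for a name from the list of things; names that differ only in an ending like _2 or _b are one class to them, and where a whole thing is asked for, a point or a joint stands for the part that bears it (a point fixed in the world has none). Each returns a list of dicts, best first, with "confidence" (0 to 1); they miss things now and then, are a little off and sometimes report something else, mostly with a low value. They report only what shows in the picture. A call takes as long as a camera call.
- spot_in(camera, target): "bbox" ([left, top, right, bottom] in pixels, round what is visible of it).
- mark_of(camera, target): "uv" ([column, row] in pixels: a listed point, or the origin of a listed thing).
The state is a dict: "t": time; "joints": joint angles; "qvel": joint speeds; "tau": joint torques, N m; "eef_pos": TCP position; "tcp_rot": TCP orientation; "ft_force": force on the tool from outside, world axes, zero at the start; "moment": the same for the moment, N m; "opening": opening from 0.0 (shut) to 1.0 (fully open); "grip_force": force on a finger pad.
Only numpy, scipy, OpenCV 4.12 (cv2) and the standard library are available. Lean on these libraries where they do the work, as an engineer would, in place of code of your own. Each camera call takes 0.05 s, during which the arm holds its last target. There are 200 camera calls.

## Working session

There is one attempt and no reset: what is moved stays moved. The work goes in short steps, Python scripts to look and compute and a tool call to move; the robot and the scene stay as the last step left them, time stands still between calls to the robot, and variables do not carry over. Pictures are saved under pics/ and viewed, at most 10 in all, crops included, and the job is handed in when it is done.

Besides the shell and the picture viewer there is one more tool, called after "Call:" by a JSON object that holds its "op" and its "data", one argument or row to a line. step_arm: Moves the arm, as the interface text tells. Its arguments: {"type":"object","properties":{"increments":{"type":"array"},"fingers":{"type":"number"}},"required":["increments"]}

```bash
mkdir -p pics; cat > h.py <<'E'
import numpy as np, cv2
from cell import state, imaging, env, spot_in, mark_of
def ray(c,uv):
    K=np.array(c["intrinsics"]);T=np.array(c["camera_from_world"]);R=T[:3,:3]
    d=np.linalg.inv(K)@[uv[0],uv[1],1]; d=d*[1,-1,-1]
    return -R.T@T[:3,3], R.T@d
def on_plane(c,uv,z):
    o,d=ray(c,uv); return o+d*(z-o[2])/d[2]
def depth_pt(c,uv):
    o,d=ray(c,uv); u,v=np.round(uv).astype(int); p=c["z_map"][v-2:v+3,u-2:u+3]; p=p[p>0]
    return o+d*np.median(p) if len(p) else None
def proj(c,p):
    K=np.array(c["intrinsics"]);T=np.array(c["camera_from_world"]); q=T[:3,:3]@p+T[:3,3]
    q=K@(q*[1,-1,-1]); return q[:2]/q[2]
E
python3 - <<'E'
from h import *
np.set_printoptions(precision=1,suppress=True)
s=state();print(s)
for n in("top","scene"):
    c=imaging.read_camera(n);cv2.imwrite(f"pics/{n}0.png",c["color"][...,::-1])
    for t,z in(("chest",0),("square_row",115),("drawer_edge",94),("turned_knob",0),("varnish_jar",0),("sample_pot_c",115)):
        for m in mark_of(n,t)[:2]: print(n,t,m["confidence"],np.array(m["uv"]),on_plane(c,m["uv"],z),depth_pt(c,m["uv"]))
E
```

```text
{'t': 0.0, 'joints': array([ 1.1,  0.5,  1.6,  0. ,  1.1, -0.1]), 'qvel': array([-0., -0.,  0., -0.,  0.,  0.]), 'tau': array([  0. , -61.3, -25.8,   0.1,   0. ,  -0. ]), 'eef_pos': array([211.1, 588. , 214.1]), 'tcp_rot': array([-3.1, -0. ,  2.8]), 'ft_force': array([0.1, 0.1, 0.1]), 'moment': array([-0.1, -0. , -0. ]), 'grip_force': 0.0, 'opening': 1.001072064985098}
top chest 0.66 [286.3 195.6] [695.5 -49.8   0. ] [670.3 -47.1 115.5]
top chest 0.53 [262.1 166.7] [777.5  16.    0. ] [728.   10.2 170.8]
top square_row 0.67 [293.6 211.2] [631.4 -64.4 115. ] [631.3 -64.4 115.8]
top drawer_edge 0.58 [290.1 227.5] [594.4 -56.   94. ] [591.7 -55.4 112.9]
top turned_knob 0.7 [398.3 192.3] [ 702.5 -356.     0. ] [ 691.2 -341.5   50. ]
top varnish_jar 0.6 [143.3 242.5] [570.4 332.9   0. ] [563.  311.8  67.7]
top sample_pot_c 0.81 [260.3 168.1] [740.6  16.6 115. ] [724.6  14.4 170.8]
scene chest 0.73 [266.3 239.4] [686.  -51.2   0. ] [741.   36.2 169.8]
scene square_row 0.72 [277.9 202.1] [639.9 -56.7 115. ] [639.9 -56.7 114.9]
scene turned_knob 0.83 [199.7 170.1] [ 694.6 -362.4    0. ] [ 703.9 -336.3   29.5]
scene varnish_jar 0.68 [415.7 323.9] [560.6 332.4   0. ] [591.7 336.3  65.8]
scene sample_pot_c 0.92 [261.9 243.2] [736.6   9.6 115. ] [750.6  33.1 160.9]
```

View pics/top0.png

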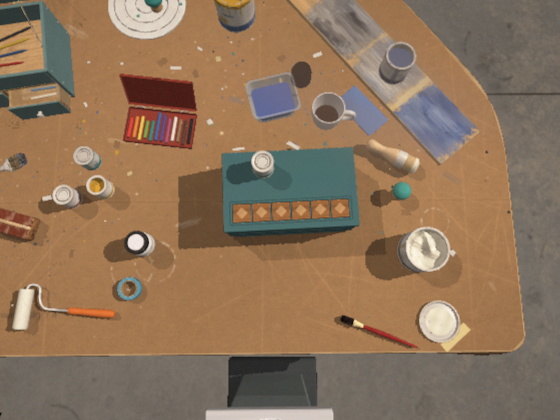

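View pics/scene0.png

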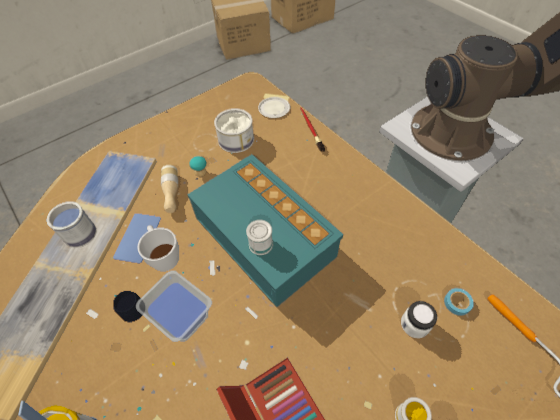

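The top view shows the blue-green chest with the row of squares running from pixel (241,212) to (341,208) and the pot at (262,165). The knob (402,190) and jar (140,243) stand well clear. Next I'll fit the squares.

```bash
python3 - <<'E'
from h import *
np.set_printoptions(precision=2,suppress=True)
for n,roi in(("top",(195,230,222,358)),("scene",(155,250,225,340))):
    c=imaging.read_camera(n);im=c["color"]
    hsv=cv2.cvtColor(im,cv2.COLOR_RGB2HSV)
    m=((hsv[...,0]<25)&(hsv[...,1]>70)&(hsv[...,2]>60)).astype(np.uint8)
    k=np.zeros_like(m);r=roi;k[r[0]:r[1],r[2]:r[3]]=1
    N,l,st,ce=cv2.connectedComponentsWithStats(m*k)
    P=[]
    for i in range(1,N):
        if st[i,4]>80: 
            p=on_plane(c,ce[i],115);P.append(p);print(n,st[i],ce[i],p)
    P=np.array(P)
    if len(P)>2:
        P=P[np.argsort(P[:,1])];print(P.mean(0),np.polyfit(P[:,1],P[:,0],1),np.diff(P[:,1]))
s=state();print(s["tcp_rot"],s["eef_pos"],s["t"])
E
```

```text
top [330 199  20  19 333] [339.67 207.85] [ 638.85 -176.97  115.  ]
top [291 201  20  19 332] [300.32 209.79] [634.75 -80.84 115.  ]
top [311 200  19  19 332] [319.94 208.81] [ 636.83 -128.73  115.  ]
top [252 203  19  19 332] [261.05 211.77] [630.59  14.82 115.  ]
top [272 202  19  19 333] [280.73 210.8 ] [632.62 -33.09 115.  ]
top [233 204  18  19 331] [241.4  212.76] [628.51  62.58 115.  ]
[633.69 -57.04 115.  ] [ -0.04 631.22] [48.24 47.89 47.76 47.9  47.76]
scene [225 155  24  16 192] [232.76 159.76] [ 646.1  -237.05  115.  ]
scene [ 254  155   86   76 3307] [310.57 179.91] [535.52 -59.34 115.  ]
scene [237 163  24  19 240] [248.29 172.15] [ 639.67 -177.36  115.  ]
scene [249 174  37  31 523] [267.03 189.11] [ 636.13 -104.22  115.  ]
scene [274 197  26  21 292] [286.32 206.8 ] [633.14 -33.38 115.  ]
scene [288 209  26  22 314] [300.12 219.44] [631.07  14.41 115.  ]
scene [302 222  27  23 339] [314.69 232.76] [628.95  62.44 115.  ]
[621.51 -76.36 115.  ] [ -0.08 615.47] [59.69 73.13 44.88 25.96 47.79 48.03]
[3.14 0.   2.8 ] [211.26 588.22 214.7 ] 0.8
```

```bash
cat >> h.py <<'E'
from scipy.spatial.transform import Rotation as Ro
def slide(target):
    s=state();R=Ro.from_euler("xyz",s["tcp_rot"]).as_matrix()
    print("slide m",np.round(R.T@(np.array(target)-s["eef_pos"])/1000,4),"yaw err",round(np.pi+0.0432-s["tcp_rot"][2]%(2*np.pi),4))
E
python3 -c "
from h import *
slide([628.7,62.6,150])"
```

```text
slide m [-0.5705 -0.3536  0.0647] yaw err 0.388
```

Call:
{"op": "step_arm", "data": {
  "increments": [
    {"slide": [-0.051,-0.032,0],"roll": -0.08},
    {"slide": [-0.102,-0.063,0],"roll": -0.16},
    {"slide": [-0.153,-0.095,0],"roll": -0.24},
    {"slide": [-0.204,-0.126,0],"roll": -0.32},
    {"slide": [-0.255,-0.158,0],"roll": -0.388}
  ],
  "fingers": 0
}}

```text
t: 1.42
eef_pos: [398.9, 351.8, 214.9]
tcp_rot: [3.141, 0.001, -3.096]
ft_force: [0.7, -0.2, 0.7]
opening: 0.528
grip_force: 0.0
```

```bash
python3 -c "
from h import *
slide([628.7,62.6,150])"
```

```text
slide m [-0.2163 -0.2995  0.0649] yaw err -0.0026
```

Call:
{"op": "step_arm", "data": {
  "increments": [
    {"slide": [-0.034,-0.048,0]},
    {"slide": [-0.068,-0.095,0]},
    {"slide": [-0.102,-0.142,0]},
    {"slide": [-0.136,-0.189,0.01]},
    {"slide": [-0.166,-0.23,0.02]}
  ]
}}

```text
invalid input at $.increments[0]: expected keys slide, roll
```

Call:
{"op": "step_arm", "data": {
  "increments": [
    {"slide": [-0.03,-0.042,0.02]},
    {"slide": [-0.05,-0.069,0.044]},
    {"slide": [-0.05,-0.069,0.044]},
    {"slide": [-0.05,-0.069,0.044]}
  ]
}}

```text
invalid input at $.increments[0]: expected keys slide, roll
```

```bash
python3 -c "
from h import *
slide([628.7,62.6,117]);print(state()['eef_pos'],state()['ft_force'])"
```

```text
slide m [-0.2163 -0.2995  0.0979] yaw err -0.0026
[398.87000505 351.82045111 214.88553019] [ 0.70153228 -0.16580845  0.66843691]
```

Call:
{"op": "step_arm", "data": {
  "increments": [
    {"slide": [-0.034,-0.048,0],"roll": 0},
    {"slide": [-0.068,-0.095,0],"roll": 0},
    {"slide": [-0.102,-0.142,0],"roll": 0},
    {"slide": [-0.136,-0.189,0.01],"roll": 0},
    {"slide": [-0.166,-0.23,0.02],"roll": 0}
  ]
}}

```text
t: 2.05
eef_pos: [574.8, 128.9, 194.6]
tcp_rot: [3.141, 0.001, -3.099]
ft_force: [0.1, 0.8, 0.7]
opening: 0.024
grip_force: 0.0
```

Call:
{"op": "step_arm", "data": {
  "increments": [
    {"slide": [-0.03,-0.042,0.02],"roll": 0},
    {"slide": [-0.05,-0.069,0.044],"roll": 0},
    {"slide": [-0.05,-0.069,0.044],"roll": 0},
    {"slide": [-0.05,-0.069,0.044],"roll": 0}
  ]
}}

```text
t: 2.55
eef_pos: [626.2, 64.4, 151.0]
tcp_rot: [3.141, 0.0, -3.098]
ft_force: [-0.9, -0.3, -0.1]
opening: -0.001
grip_force: 0.0
```

```bash
python3 -c "
from h import *
slide([628.7,62.6,117]);print(state()['eef_pos'],state()['ft_force'])"
```

```text
slide m [-0.0024 -0.002   0.034 ] yaw err -0.0
[626.24442837  64.44461665 151.02703568] [-0.9373575  -0.34653899 -0.14846125]
```

Call:
{"op": "step_arm", "data": {
  "increments": [
    {"slide": [-0.0025,-0.002,0.02],"roll": 0},
    {"slide": [-0.0025,-0.002,0.033],"roll": 0},
    {"slide": [-0.0025,-0.002,0.0345],"roll": 0},
    {"slide": [-0.0025,-0.002,0.036],"roll": 0},
    {"slide": [-0.0025,-0.002,0.037],"roll": 0}
  ]
}}

```text
t: 3.18
eef_pos: [629.3, 62.5, 115.3]
tcp_rot: [3.141, 0.001, -3.098]
ft_force: [-6.4, 1.7, 16.7]
opening: 0.007
grip_force: 8.0
```

Call:
{"op": "step_arm", "data": {
  "increments": [
    {"slide": [0,0,-0.006],"roll": 0},
    {"slide": [0,-0.025,-0.006],"roll": 0},
    {"slide": [0,-0.048,-0.006],"roll": 0},
    {"slide": [0,-0.048,-0.002],"roll": 0},
    {"slide": [0,-0.048,-0.0005],"roll": 0}
  ]
}}

```text
t: 3.8
eef_pos: [631.4, 12.9, 115.3]
tcp_rot: [-3.14, 0.001, -3.099]
ft_force: [-6.9, -10.6, 21.2]
opening: 0.002
grip_force: 11.0
```

Call:
{"op": "step_arm", "data": {
  "increments": [
    {"slide": [0,0,-0.006],"roll": 0},
    {"slide": [0,-0.025,-0.006],"roll": 0},
    {"slide": [0,-0.048,-0.006],"roll": 0},
    {"slide": [0,-0.048,-0.005],"roll": 0},
    {"slide": [0,-0.048,-0.003],"roll": 0}
  ]
}}

```text
t: 4.42
eef_pos: [633.2, -33.7, 116.9]
tcp_rot: [3.141, -0.0, -3.099]
ft_force: [0.2, 0.8, 0.3]
opening: 0.005
grip_force: 0.0
```

Call:
{"op": "step_arm", "data": {
  "increments": [
    {"slide": [0,0,0.001],"roll": 0},
    {"slide": [0,0,0.002],"roll": 0},
    {"slide": [0,0,0.003],"roll": 0},
    {"slide": [0,0,0.003],"roll": 0}
  ]
}}

```text
t: 4.92
eef_pos: [633.3, -33.3, 115.3]
tcp_rot: [3.141, 0.001, -3.098]
ft_force: [-3.9, 1.7, 10.8]
opening: 0.006
grip_force: 5.5
```

Call:
{"op": "step_arm", "data": {
  "increments": [
    {"slide": [0,0,-0.006],"roll": 0},
    {"slide": [0,-0.025,-0.006],"roll": 0},
    {"slide": [0,-0.048,-0.006],"roll": 0},
    {"slide": [0,-0.048,-0.005],"roll": 0},
    {"slide": [0,-0.048,-0.003],"roll": 0}
  ]
}}

```text
t: 5.55
eef_pos: [635.2, -81.7, 116.9]
tcp_rot: [3.141, -0.0, -3.099]
ft_force: [0.0, 0.3, -0.6]
opening: 0.005
grip_force: 0.0
```

Call:
{"op": "step_arm", "data": {
  "increments": [
    {"slide": [0,0,0.001],"roll": 0},
    {"slide": [0,0,0.002],"roll": 0},
    {"slide": [0,0,0.003],"roll": 0},
    {"slide": [0,0,0.003],"roll": 0}
  ]
}}

```text
t: 6.05
eef_pos: [635.3, -81.2, 115.3]
tcp_rot: [3.142, 0.001, -3.098]
ft_force: [-4.0, 1.2, 11.2]
opening: -0.0
grip_force: 5.4
```

Call:
{"op": "step_arm", "data": {
  "increments": [
    {"slide": [0,0,-0.006],"roll": 0},
    {"slide": [0,-0.025,-0.006],"roll": 0},
    {"slide": [0,-0.048,-0.006],"roll": 0},
    {"slide": [0,-0.048,-0.005],"roll": 0},
    {"slide": [0,-0.048,-0.003],"roll": 0}
  ]
}}

```text
t: 6.68
eef_pos: [637.2, -130.2, 116.7]
tcp_rot: [3.141, -0.0, -3.099]
ft_force: [-0.6, 0.3, 0.1]
opening: -0.001
grip_force: 0.0
```

Call:
{"op": "step_arm", "data": {
  "increments": [
    {"slide": [0,0,0.001],"roll": 0},
    {"slide": [0,0,0.002],"roll": 0},
    {"slide": [0,0,0.003],"roll": 0},
    {"slide": [0,0,0.003],"roll": 0}
  ]
}}

```text
t: 7.18
eef_pos: [637.4, -129.3, 114.4]
tcp_rot: [3.141, 0.0, -3.098]
ft_force: [-2.0, 2.4, 4.5]
opening: 0.001
grip_force: 2.2
```

This one gives (4.5 N and lower). I'll press on in small steps.

Call:
{"op": "step_arm", "data": {
  "increments": [
    {"slide": [0,0,0.001],"roll": 0},
    {"slide": [0,0,0.002],"roll": 0},
    {"slide": [0,0,0.003],"roll": 0},
    {"slide": [0,0,0.004],"roll": 0},
    {"slide": [0,0,0.0045],"roll": 0}
  ]
}}

```text
t: 7.8
eef_pos: [637.5, -129.8, 109.5]
tcp_rot: [3.142, 0.0, -3.098]
ft_force: [-0.4, 3.1, 4.2]
opening: 0.004
grip_force: 1.9
```

```bash
python3 - <<'E'
from h import *
c=imaging.read_camera("top");cv2.imwrite("pics/top1.png",cv2.resize(c["color"][130:260,180:400,::-1],None,fx=3,fy=3))
for m in mark_of("top","drawer_edge")[:2]: print(m,on_plane(c,m["uv"],94))
print(state()["eef_pos"],state()["ft_force"])
E
```

```text
[ 637.54475773 -129.78354807  109.57935013] [-0.27312502  2.76268901  3.72187359]
```

View pics/top1.png

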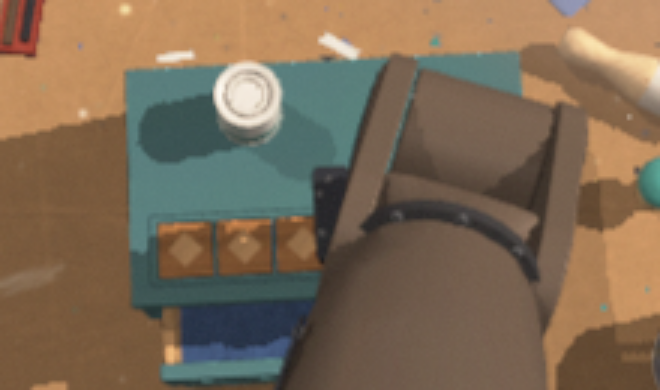

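The drawer has sprung out: blue lining shows at crop (250,330), with the front edge around crop row 375. I'll lift off so the square can rise, then measure.

Call:
{"op": "step_arm", "data": {
  "increments": [
    {"slide": [0,0,-0.01],"roll": 0},
    {"slide": [0,0,-0.05],"roll": 0},
    {"slide": [0.0,0.03,-0.06],"roll": 0},
    {"slide": [0.03,0.07,-0.06],"roll": 0},
    {"slide": [0.03,0.07,-0.06],"roll": 0}
  ]
}}

```text
t: 8.52
eef_pos: [602.8, -59.3, 170.3]
tcp_rot: [3.142, -0.001, -3.096]
ft_force: [0.2, -0.4, 1.0]
opening: 0.005
grip_force: 0.0
```

```bash
python3 - <<'E'
from h import *
np.set_printoptions(precision=1,suppress=True)
print(state()["eef_pos"],state()["ft_force"])
a=0.0432;ex=np.array([np.cos(a),np.sin(a),0]);ey=np.array([-np.sin(a),np.cos(a),0]);o=np.array([633.7,-57.0,0])
for n in("top","wrist","scene"):
    c=imaging.read_camera(n)
    cv2.imwrite(f"pics/{n}2.png",c["color"][...,::-1])
    for m in mark_of(n,"drawer_edge")[:2]:
        p=on_plane(c,m["uv"],94);print(n,m,p,"rel",(p-o)@ex,(p-o)@ey)
    # depth cloud: top-edge points at z~94
    z=c["z_map"];v,u=np.nonzero(z>0)
    K=np.array(c["intrinsics"]);T=np.array(c["camera_from_world"])
    d=np.c_[(u-K[0,2])/K[0,0],-(v-K[1,2])/K[1,1],-np.ones(len(u))]*z[v,u][:,None]
    P=(d-T[:3,3])@T[:3,:3]
    X=(P-o)@ex;Y=(P-o)@ey
    s=(abs(P[:,2]-94)<5)&(X<-60)&(X>-200)&(abs(Y)<140)
    print(n,s.sum(), np.percentile(X[s],[2,10,50,90,98]) if s.sum()>5 else "", np.percentile(Y[s],[2,98]) if s.sum()>5 else "")
E
```

```text
[602.8 -59.3 170.3] [ 0.2 -0.4  1. ]
top 157 [-104.5 -103.2  -97.9  -91.9  -90.7] [-138.8  137.8]
wrist {'uv': [286.0, 117.8], 'confidence': 0.8} [536.2 -61.9  94. ] rel -97.66466744131537 -0.6806072226928357
wrist 9445 [-106.2 -105.1  -99.9  -94.3  -93. ] [-134.4  134.3]
scene {'uv': [310.3, 183.4], 'confidence': 0.89} [531.3 -63.9  94. ] rel -102.5682704946104 -2.4552386695144857
scene 335 [-104.9 -103.3  -96.8  -92.   -90.9] [-47.9 137.1]
```

View pics/wrist2.png

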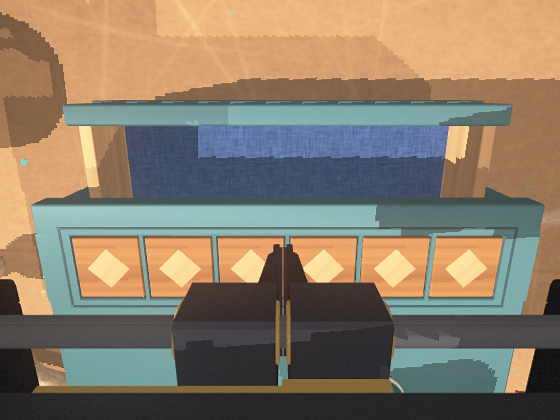

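The wrist picture shows the drawer open: front edge at row ~115, blue tray at rows 125–200, all six squares up and flush. The drawer is ~60 mm out. I'll bring the shut fingers over the tray gap and lower.

Call:
{"op": "step_arm", "data": {
  "increments": [
    {"slide": [0.02,0,0],"roll": 0},
    {"slide": [0.038,0,0],"roll": 0},
    {"slide": [0.038,0,0.01],"roll": 0},
    {"slide": [0.038,0,0.035],"roll": 0},
    {"slide": [0.038,0,0.06],"roll": 0}
  ]
}}

```text
t: 9.45
eef_pos: [567.3, -63.1, 108.3]
tcp_rot: [-3.142, 0.001, -3.099]
ft_force: [-1.0, -0.2, 0.8]
opening: 0.009
grip_force: 0.0
```

Call:
{"op": "step_arm", "data": {
  "increments": [
    {"slide": [0,0,0.015],"roll": 0},
    {"slide": [0,0,0.03],"roll": 0},
    {"slide": [0,0,0.042],"roll": 0},
    {"slide": [0,0,0.042],"roll": 0}
  ]
}}

```text
t: 9.95
eef_pos: [566.3, -62.7, 66.9]
tcp_rot: [3.141, -0.001, -3.098]
ft_force: [-0.1, 0.7, 0.5]
opening: 0.002
grip_force: 0.0
```

```bash
python3 - <<'E'
from h import *
s=state();a=.0432;d=s["eef_pos"]-[633.7,-57,0]
print(s["eef_pos"],s["ft_force"],d[0]*np.cos(a)+d[1]*np.sin(a),-d[0]*np.sin(a)+d[1]*np.cos(a))
E
```

```text
[566.27767651 -62.72246893  66.92424641] [-0.11467842  0.65904346  0.52788355] -67.60655392616442 -2.805391498485108
```

Call:
{"op": "step_arm", "data": {
  "increments": [
    {"slide": [0.009,0,0],"roll": 0},
    {"slide": [0.012,0,0],"roll": 0},
    {"slide": [0.015,0,0],"roll": 0},
    {"slide": [0.019,0,0],"roll": 0},
    {"slide": [0.024,0,0],"roll": 0}
  ]
}}

```text
t: 10.58
eef_pos: [542.4, -63.8, 67.8]
tcp_rot: [-3.142, 0.001, -3.098]
ft_force: [0.2, 0.6, 0.1]
opening: -0.0
grip_force: 0.4
```

Call:
{"op": "step_arm", "data": {
  "increments": [
    {"slide": [0.006,0,0],"roll": 0},
    {"slide": [0.012,0,0],"roll": 0},
    {"slide": [0.018,0,0],"roll": 0},
    {"slide": [0.024,0,0],"roll": 0},
    {"slide": [0.028,0,0],"roll": 0}
  ]
}}

```text
t: 11.2
eef_pos: [514.1, -65.0, 67.6]
tcp_rot: [3.141, -0.0, -3.098]
ft_force: [1.1, 0.1, 0.1]
opening: 0.003
grip_force: 0.4
```

```bash
cat > m.py <<'E'
from h import *
np.set_printoptions(precision=1,suppress=True)
a=.0432;ex=np.array([np.cos(a),np.sin(a),0]);ey=np.array([-np.sin(a),np.cos(a),0]);o=np.array([633.7,-57.0,0])
s=state();print(s["t"],s["eef_pos"],s["ft_force"],"tool rel",(s["eef_pos"]-o)@ex)
for n in("top","wrist"):
    c=imaging.read_camera(n);cv2.imwrite(f"pics/{n}_{s['t']:.2f}.png",c["color"][...,::-1])
    z=c["z_map"];v,u=np.nonzero(z>0);K=np.array(c["intrinsics"]);T=np.array(c["camera_from_world"])
    d=np.c_[(u-K[0,2])/K[0,0],-(v-K[1,2])/K[1,1],-np.ones(len(u))]*z[v,u][:,None]
    P=(d-T[:3,3])@T[:3,:3];X=(P-o)@ex;Y=(P-o)@ey
    q=(abs(P[:,2]-94)<3)&(X<-80)&(X>-230)&(abs(Y)<135)&(abs(Y)>30)
    print(n,q.sum(),np.percentile(X[q],[2,10,50,90,98]) if q.sum()>5 else "")
    for t,h in(("sample_pot_c",115),("turned_knob",0),("varnish_jar",0)):
        for m in mark_of(n,t)[:1]: print(t,m["confidence"],on_plane(c,m["uv"],h))
E
python3 m.py
```

```text
11.2 [514.1 -65.   67.6] [1.1 0.1 0.1] tool rel -119.86051995467501
top 154 [-143.2 -142.2 -136.4 -130.6 -129.9]
sample_pot_c 0.74 [743.5  22.8 115. ]
turned_knob 0.82 [ 700.3 -349.9    0. ]
varnish_jar 0.88 [573.  328.2   0. ]
wrist 12631 [-146.1 -145.2 -140.  -134.4 -133.1]
```

Drawer is out ~99 mm; 6 mm more reaches 105.

Call:
{"op": "step_arm", "data": {
  "increments": [
    {"slide": [0.003,0,0],"roll": 0},
    {"slide": [0.006,0,0],"roll": 0},
    {"slide": [0.006,0,0],"roll": 0},
    {"slide": [-0.008,0,0],"roll": 0},
    {"slide": [-0.012,0,0],"roll": 0}
  ]
}}

```text
t: 12.22
eef_pos: [527.8, -64.5, 67.7]
tcp_rot: [-3.141, 0.001, -3.098]
ft_force: [-0.8, 0.7, -0.5]
opening: 0.006
grip_force: 0.0
```

Call:
{"op": "step_arm", "data": {
  "increments": [
    {"slide": [0,0,-0.03],"roll": 0},
    {"slide": [0,0,-0.08],"roll": 0},
    {"slide": [0,0,-0.12],"roll": 0},
    {"slide": [0,0,-0.13],"roll": 0},
    {"slide": [0,0,-0.13],"roll": 0}
  ]
}}

```text
t: 12.85
eef_pos: [526.6, -64.4, 197.5]
tcp_rot: [-3.142, 0.0, -3.098]
ft_force: [0.4, 0.9, 0.4]
opening: 0.007
grip_force: 0.0
```

```bash
python3 m.py; ls pics
```

```text
12.85 [526.6 -64.4 197.5] [0.4 0.9 0.4] tool rel -107.36416197229329
top 94 [-149.6 -148.7 -142.9 -137.4 -136.3]
sample_pot_c 0.6 [743.2  17.3 115. ]
turned_knob 0.58 [ 704.5 -344.9    0. ]
varnish_jar 0.74 [569.8 330.7   0. ]
wrist 5215 [-151.8 -150.6 -145.3 -139.5 -138.5]
sample_pot_c 0.28 [ 618.2 -260.9  115. ]
turned_knob 0.64 [ 698.2 -352.2    0. ]
scene0.png
scene2.png
top0.png
top1.png
top2.png
top_11.20.png
top_12.85.png
wrist2.png
wrist_11.20.png
wrist_12.85.png
```

The drawer edge is at −143, so the drawer is about 105 mm out. The bystanders haven't moved, and the tool is clear at z = 197.

```bash
python3 -c "
from cell import env
print(env.job_done())"
```

```text
the job is handed in; nothing more can be done
None
```

The hidden drawer is open about 105 mm, three quarters of its 140 mm travel. The push plate, the second square from the right, was pressed and let back up, nothing around was disturbed, and I handed the job in at about 13 s with the gripper clear; no verdict came back.

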